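# Pack the grease tubs in the race-day case and clamp it shut

## Robot

A 6-joint arm with a two-finger parallel gripper is mounted at the origin on the work surface. World frame = base frame: x ahead of the robot, y to its left, z up, the work surface at z = 0. Lengths are in m, angles in degrees, forces in N, time in s.
With the tool pointing down it reaches from about 0.3 to 0.75 m from the base axis. Payload 8.5 kg.
Tool frame: the origin (TCP) lies midway between the tips of the shut fingers; the grasp point (between the pads) lies 19 mm behind it; z points along the fingers, y is the line along which they close (so a half turn about z gives the same grasp; the last joint's range is limited). The gripper opens to 85 mm and grips with 20 to 120 N. Pads are 22 mm wide; open, the fingers measure 114 mm over their backs; the gripper's body (76 mm by 85 mm) begins 54 mm behind the grasp point. The pads swing forward as they close: fully open they stand 13 mm farther back than shut.
Start: joints at [60.659, 21.807, 74.336, -0, 83.858, -12.336], TCP at [0.161, 0.526, 0.231] pointing down, gripper open.
Joint ranges: [-178.18, 178.18], [-50.72, 133.34], [12.68, 142.11], [-81.47, 261.47], [9.98, 163.14], [-165.26, 165.26]. Speed limits (degrees/s): [136.94, 136.94, 180, 180, 180, 180].

## Interface

Orientations are given as a 3x3 rotation matrix whose columns are the frame's x, y, z axes.
In Python, from rig import observe, optics, order, spotter gives the robot as it stands.
- The arm moves only by the tool move_arm, never from a script. Its argument "series" is text: rows parted by semicolons, each of 5 numbers parted by spaces: the shift along the tool's x, y, z in cm, then the turn about the tool's z in degrees, then the opening, from -1 (shut) to 1 (fully open). A call has 1 to 8 rows; each row is the pose to reach, as a shift and turn from the pose commanded when the call began, along the tool's axes at that moment; what a row does not reach only later rows make up. A row lasts 1/8 s, in which the tool goes at most 62.5 mm and 10.7 degrees, less where a joint would pass 70% of its speed; a pose out of reach is approached as far as the arm can. A call with a gripper value outside its range is refused whole. The fingers move at their own pace and stop on an object; "force" is the grip in N (left out, the last holds). Time passes only in rows, so rows that repeat a pose let the fingers close. It gives the time, the measured TCP pose, the force, the opening and the grip force at its end, in the units of the state.
- observe(): the state, without advancing time (a new reading comes with each control period).
- optics.get_image(name): name is "scene" or "top" or "wrist"; returns a dict with "pixels" (384x512x3 uint8, blue, green, red), "camera_matrix" (3x3 intrinsics, pixels), "rvec" (rotation vector, rad) and "tvec" (3), from world to camera coordinates, as OpenCV has them. Camera axes: x right, y down, z forward; pixel columns grow to the right and rows downward; lengths in m; the calibration is good to about 2 mm. A picture is of the moment at which its call begins. There is no depth.
- order.close_job(): hands the job in; it is judged then, once.
Trained networks look in the newest picture that a camera, given by its name, has taken for a name from the list of things; names that differ only in an ending like _2 or _b are one class to them, and where a whole thing is asked for, a point or a joint stands for the part that bears it (a point fixed in the world has none). Each returns a list of dicts, best first, with "score" (0 to 1); they miss things now and then, are a little off and sometimes report something else, mostly with a low value. They report only what shows in the picture. A call takes as long as a camera call. They do not tell look-alikes from the thing itself.
- spotter.find_in(thing, camera): "point" ([x, y, z] in m, in world coordinates, good to about 4 mm: the middle of the surface that is visible of it).
- spotter.cut_out(thing, camera): "pixels" (384x512 bool, what is visible of it).
- spotter.mark_of(thing, camera): "point" ([x, y, z] in m, in world coordinates, good to about 4 mm: a listed point, or the origin of a listed thing).
The state is a dict: "time_s": time; "q": joint angles; "qvel": joint speeds; "joint_efforts": joint torques, N m; "position": TCP position; "tool_rot": TCP orientation; "ft_force": force on the tool from outside, world axes, zero at the start; "wrist_torque": the same for the moment, N m; "grip_width": finger opening in m; "gripper_force": force on a finger pad.
Only numpy, scipy, OpenCV 4.12 (cv2) and the standard library are available. Lean on these libraries where they do the work, as an engineer would, in place of code of your own. Each camera call takes 0.05 s, during which the arm holds its last target. There are 200 camera calls.

## Task

Pack the race-day kit case: push every grease tub on the bench, one behind another and standing upright, through the open end of the case's guide channel until all of them are wholly inside. Then shut the lid fully, and only then swing the clamp lever all the way down over it. Leave the other things on the bench where they are.

Things in the scene. Friction and masses are not known exactly. Their poses are not given: they have to be found in the camera images.
- case: blue sheet-steel kit case bolted to the bench, 179 by 272 mm (its x, y), walls 60 mm high. Origin on the bench under its centre. Its x points away from the robot to the lid hinge, its y along the guide channel from mouth to closed end (within 0.22 rad of the world axes). The channel is its robot-side part; behind it a tool bay, already filled. Clamp block at case (-20, 158) mm, 62 mm high
- channel_mouth (a point): middle of the channel's open end, on the bench, at case (-44, -135) mm; axes as the case's, +y into the channel. Channel: 54 mm wide between rails 52 mm high, 270 mm long, floor level with the bench, no step. A tub is wholly inside when its centre is 25 mm or more past this point; the shut lid's flap stands 6 mm outside it
- channel_slot (a point): middle of the slot above the channel. Two lips, 53 to 56 mm above the bench, overhang the channel from 30 mm inside the mouth to the closed end and leave this slot, 38 mm wide, so tubs enter only by the mouth
- entry (a point): middle of the outer end of two flared entry guides on the bench, 44 mm outside the mouth. The guides are 30 mm high and narrow from about 86 mm apart here to 57 mm at 12 mm outside the mouth
- channel_end (a point): middle of the channel's closed end, on the bench, 270 mm beyond the mouth along the case's y
- tub1: grease tub, one of three to five alike (absent ones have no pose): squat white plastic pot with a black screw cap, 50 mm across, 48 mm high, 0.11 to 0.22 kg, standing upright. Origin at the centre of its underside, z up
- tub2: grease tub, one of three to five alike (absent ones have no pose): squat white plastic pot with a black screw cap, 50 mm across, 48 mm high, 0.11 to 0.22 kg, standing upright. Origin at the centre of its underside, z up
- tub3: grease tub, one of three to five alike (absent ones have no pose): squat white plastic pot with a black screw cap, 50 mm across, 48 mm high, 0.11 to 0.22 kg, standing upright. Origin at the centre of its underside, z up
- tub4: grease tub, one of three to five alike (absent ones have no pose): squat white plastic pot with a black screw cap, 50 mm across, 48 mm high, 0.11 to 0.22 kg, standing upright. Origin at the centre of its underside, z up
- tub5: grease tub, one of three to five alike (absent ones have no pose): squat white plastic pot with a black screw cap, 50 mm across, 48 mm high, 0.11 to 0.22 kg, standing upright. Origin at the centre of its underside, z up
- lid (a joint): hinge of the case's flat blue lid, rad: 0 shut, about 1.6 to 1.8 (standing upright, leaning a little back) at the start, stop at 1.9. Hinge stiff (0.4 N m): the lid stays where it is left and must be pushed right down. While it is up, its flap juts 56 mm towards the robot at the mouth side, about 170 to 250 mm above the bench: pass round it
- lid_edge (a point): middle of the lid's free edge, on its outer face (away from the robot when up, on top when shut). The lid is a plate 185 mm from hinge to edge, 282 mm wide, 4 mm thick; at its mouth side a flap 56 mm deep on the inner face, along the last 75 mm before the free edge, covers the mouth when shut. Top of the shut lid: 66 mm above the bench
- lid_hinge (a point): middle of the lid's hinge axis, which runs along the case's y at case x 100 mm, 62 mm above the bench; axes turn with the lid (its -x points to the free edge)
- clamp (a joint): pivot of the clamp lever, rad: 0 down over the lid, about 1.35 to 1.75 (lever standing up) at the start, stop at 1.9 leaning outwards. Stiff (0.22 N m): stays where it is left
- clamp_tip (a point): free end of the clamp lever, on its middle line: a steel bar 16 mm wide with a black rubber grip 22 mm thick over its last 45 mm, 107 mm from the pivot. Swinging down, it moves along the case's -y to lie over the lid, 80 mm above the bench
- clamp_pivot (a point): clamp pivot, at case x -20 mm, y 160 mm, 80 mm above the bench, axis along the case's x
- tape: bystander: roll of grey rim tape lying flat among the tubs, 44 mm across, 18 mm high. Origin at the centre of its underside
- lube: bystander: white bottle with black cap, 48 mm across, 130 mm high. Origin at the centre of its underside
- wrench: bystander: steel wrench 170 mm long lying flat. Origin under its middle, x along it
- driver: bystander: screwdriver 180 mm long lying flat. Origin under its middle, x along it
There are look-alikes about, which are no part of the job. Leave any green or orange look-alike of the tub3 alone. What is shaped like the tub2 but red is not meant.

How it is judged:
By the outcome, as a careful person would: the job done as asked, in the order asked, and still so for the second after the job is handed in, with the robot touching nothing.
Of tub1, tub2, tub3, tub4, tub5 only 3 to 5 are there at a start; the rules pass over those that are not, and their reading is None.
At some moment in a run one of tub1, tub2, tub3, tub4, tub5 may be knocked a few centimetres aside while the robot is not near it.
Once in a run the grip may slacken for a moment while it holds something.
It also fails if it takes over 210 s, if anything falls off the work surface, if the arm or the gripper's body presses on something with over 40 N, if the wrist force passes 120 N, or if a joint passes its speed limit or range.

## Working session

There is one attempt and no reset: what is moved stays moved. The work goes in short steps, Python scripts to look and compute and a tool call to move; the robot and the scene stay as the last step left them, time stands still between calls to the robot, and variables do not carry over. Pictures are saved under pics/ and viewed, at most 14 in all, crops included, and the job is handed in when it is done.

Besides the shell and the picture viewer there is one more tool, called after ">>>" as name(argument=value, ...) on one line, values as JSON. move_arm: Moves the arm, as the interface text tells. Its arguments: {"type":"object","properties":{"series":{"type":"string"},"force":{"type":"number"}},"required":["series"]}

```bash
mkdir -p pics; ls
cat > h.py <<'E'
import numpy as np, cv2
from rig import observe, optics, order, spotter
def proj(im,P):
    p,_=cv2.projectPoints(np.float64(P).reshape(-1,3),np.float64(im["rvec"]),np.float64(im["tvec"]),np.float64(im["camera_matrix"]),None); return p.reshape(-1,2)
def ray(im,uv,z):
    R,_=cv2.Rodrigues(np.float64(im["rvec"])); t=np.float64(im["tvec"]).ravel(); c=-R.T@t
    d=R.T@np.linalg.inv(np.array(im["camera_matrix"]))@np.array([uv[0],uv[1],1.]); return c+d*(z-c[2])/d[2]
def save(n,f):
    im=optics.get_image(n); cv2.imwrite(f"pics/{f}.png",im["pixels"]); return im
E
python3 - <<'E'
from h import *
a=save("scene","a_scene"); b=save("top","a_top")
cv2.imwrite("pics/a.png",np.hstack([a["pixels"],b["pixels"]])[:, :]) 
np.set_printoptions(precision=3,suppress=True)
for n in ["case","channel_mouth","channel_end","entry","lid_edge","lid_hinge","clamp_tip","clamp_pivot","tub1","tape","lube","wrench","driver"]:
  for c,im in (("top",b),("scene",a)):
    for r in spotter.mark_of(n,c)[:8]: print(n,c,round(r["score"],2),np.array(r["point"]),proj(im,r["point"])[0].round())
s=observe(); print(s["time_s"],s["position"],s["tool_rot"],s["grip_width"])
E
```

```text
pics
case top 0.91 [0.539 0.164 0.004] [170. 206.]
case scene 0.59 [0.537 0.163 0.   ] [318. 178.]
channel_mouth top 0.75 [ 0.463  0.04  -0.002] [217. 234.]
channel_mouth scene 0.68 [ 0.467  0.044 -0.003] [271. 179.]
channel_end top 0.88 [0.525 0.308 0.003] [117. 213.]
channel_end top 0.2 [ 0.446 -0.361 -0.001] [366. 235.]
channel_end scene 0.94 [ 0.523  0.301 -0.002] [352. 158.]
channel_end scene 0.62 [ 0.521 -0.323 -0.001] [164. 242.]
entry top 0.83 [ 0.458  0.002 -0.001] [231. 235.]
entry top 0.37 [ 0.582 -0.397 -0.001] [376. 185.]
entry scene 0.61 [ 0.461 -0.001  0.001] [257. 182.]
lid_edge top 0.93 [0.673 0.136 0.242] [156. 134.]
lid_edge top 0.71 [ 0.458 -0.002  0.003] [232. 235.]
lid_edge top 0.34 [0.527 0.306 0.004] [117. 212.]
lid_edge scene 0.82 [0.673 0.139 0.241] [349. 148.]
lid_hinge top 0.82 [0.634 0.141 0.058] [174. 168.]
lid_hinge top 0.21 [ 0.445 -0.359 -0.002] [365. 236.]
lid_hinge scene 0.59 [0.636 0.143 0.062] [334. 187.]
lid_hinge scene 0.48 [0.469 0.042 0.001] [271. 178.]
clamp_tip top 0.42 [0.55  0.303 0.186] [ 89. 197.]
clamp_tip scene 0.45 [0.55  0.306 0.184]
[... 1236 characters left out ...]
.034 -0.006] [305. 264.]
lube scene 0.38 [ 0.449 -0.263 -0.003] [174. 215.]
wrench top 0.75 [ 0.339 -0.299  0.001] [345. 277.]
wrench top 0.32 [0.499 0.186 0.055] [157. 221.]
wrench top 0.31 [0.673 0.136 0.243] [156. 134.]
wrench scene 0.66 [ 0.341 -0.298  0.002] [147. 194.]
wrench scene 0.47 [ 0.468  0.038 -0.   ] [269. 179.]
driver top 0.83 [ 0.689 -0.349 -0.   ] [357. 147.]
driver top 0.46 [0.556 0.32  0.077] [101. 199.]
driver scene 0.71 [ 0.691 -0.348  0.004] [181. 294.]
driver scene 0.38 [ 0.338 -0.304 -0.001] [145. 195.]
driver scene 0.37 [0.639 0.14  0.062] [333. 189.]
1.4 [0.161 0.526 0.231] [[-0.956  0.292  0.   ]
 [ 0.292  0.956  0.   ]
 [ 0.     0.    -1.   ]] 0.08578909191375406
```

Run:
```python
from h import *
a=cv2.imread("pics/a_scene.png"); b=cv2.imread("pics/a_top.png")
cv2.imwrite("pics/b.png",np.vstack([cv2.resize(a[80:330,60:400],None,fx=1.6,fy=1.2),np.zeros((1,544,3),np.uint8)]) if 0 else cv2.resize(b[100:310,60:450],None,fx=2,fy=2,interpolation=3))
cv2.imwrite("pics/c.png",cv2.resize(a[90:330,60:400],None,fx=2.2,fy=2.2,interpolation=3))
```

```text
(no output)
```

View pics/b.png

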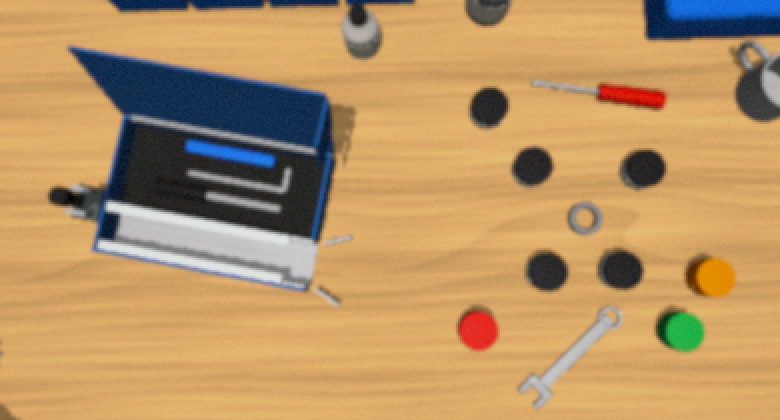

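View pics/c.png

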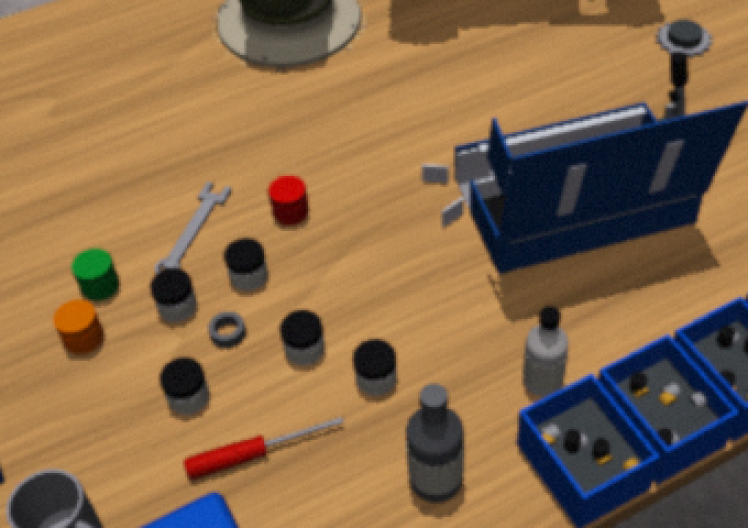

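Five black-capped white pots are the tubs, at top-image pixels (304,153), (326,183), (381,184), (333,235) and (370,235). The look-alikes are red (299,264), orange (416,238) and green (401,265), and only the black-capped ones fit the description. The enlarged crops confirm this. The clamp stands at (92,198) and the lid is up.

```bash
cat >> h.py <<'E'
from scipy.optimize import least_squares
import json
np.set_printoptions(precision=4,suppress=True)
CP={"case":(0,0),"channel_mouth":(-44,-135),"channel_end":(-44,135),"entry":(-44,-179),"lid_hinge":(100,0),"clamp_pivot":(-20,160)}
def fitcase(reps=3):
    A=[];B=[]
    for c in ("top","scene"):
        for k in range(reps):
            optics.get_image(c)
            for n,p in CP.items():
                r=spotter.mark_of(n,c)
                if r and r[0]["score"]>.4: A.append(np.array(p)/1e3);B.append(r[0]["point"][:2])
    A=np.array(A);B=np.array(B)
    f=lambda v:((A@np.array([[np.cos(v[2]),np.sin(v[2])],[-np.sin(v[2]),np.cos(v[2])]])+v[:2]-B).ravel())
    s=least_squares(f,[.54,.163,-.2],loss="soft_l1",f_scale=.004); return s.x,f(s.x)
def tubs():
    L=[]
    for c in ("top","scene"):
        optics.get_image(c)
        L+= [(c,np.array(r["point"]),r["score"]) for r in spotter.mark_of("tub1",c)]
    return L
def case2w(x,y,z=0):
    v=json.load(open("case.json")); c,s=np.cos(v[2]),np.sin(v[2])
    return np.array([v[0]+c*x-s*y,v[1]+s*x+c*y,z])
def plan(P,ydir=None):
    s=observe(); R=np.array(s["tool_rot"]); d=R.T@(np.array(P)-s["position"])*100
    t=None
    if ydir is not None:
        y=R.T@np.array([ydir[0],ydir[1],0]); t=np.degrees(np.arctan2(-y[0],y[1]))
    return d.round(2),t
E
python3 - <<'E'
from h import *
v,r=fitcase(2); json.dump(list(v),open("case.json","w")); print(v,abs(r).reshape(-1,2).max(0),r.reshape(-1,2))
for t in tubs(): print(t)
yd=case2w(0,1)-case2w(0,0)
for n,P in dict(m1=(.3,.4,.23),m2=(.4,.15,.2),D=(.449,-.264,.13),E=(.448,-.361,.13),entry=case2w(-.044,-.195,.012)).items(): print(n,P,plan(P,yd))
E
```

```text
[ 0.5396  0.1627 -0.2142] [0.0536 0.3646] [[ 0.0007  0.0007]
 [-0.0536  0.3646]
 [-0.0027 -0.0048]
 [ 0.0032  0.0004]
 [ 0.0053 -0.001 ]
 [-0.0029  0.0014]
 [ 0.0008  0.001 ]
 [ 0.0026  0.0011]
 [-0.0023 -0.0052]
 [-0.     -0.0011]
 [ 0.0021  0.0013]
 [-0.0001  0.0011]
 [ 0.0042 -0.0019]
 [-0.0008  0.0007]
 [ 0.      0.0027]
 [-0.0022 -0.0022]
 [-0.0022 -0.0003]
 [ 0.0023 -0.0031]
 [ 0.0025  0.0009]
 [-0.0004 -0.0002]
 [ 0.0021  0.0035]
 [-0.0013 -0.0016]
 [-0.0022 -0.0013]
 [-0.0013  0.0006]]
('top', array([ 0.6694, -0.1946,  0.001 ]), 0.87)
('top', array([ 0.5815, -0.3975, -0.0017]), 0.81)
('top', array([ 0.4388, -0.4835,  0.0014]), 0.78)
('top', array([ 0.4518, -0.2682, -0.0012]), 0.71)
('top', array([ 0.4454, -0.3608, -0.0002]), 0.65)
('top', array([ 0.374 , -0.1765, -0.0045]), 0.58)
('top', array([ 0.587 , -0.253 ,  0.0021]), 0.57)
('scene', array([ 0.4362, -0.4806, -0.0004]), 0.97)
('scene', array([ 0.5812, -0.3995,  0.0036]), 0.81)
('scene', array([ 0.3633, -0.435 ,  0.0014]), 0.76)
('scene', array([ 0.3771, -0.1752, -0.0006]), 0.73)
('scene', array([ 0.4497, -0.3631,  0.0002]), 0.72)
('scene', array([ 0.5866, -0.2537, -0.0007]), 0.6)
('scene', array([ 0.4494, -0.2628, -0.0023]), 0.59)
('scene', array([ 0.4577, -0.0024,  0.0024]), 0.43)
m1 (0.3, 0.4, 0.23) (array([-16.99,  -7.97,   0.13]), np.float64(-4.734245799786653))
m2 (0.4, 0.15, 0.2) (array([-33.87, -28.95,   3.13]), np.float64(-4.734245799786653))
D (0.449, -0.264, 0.13) (array([-50.66, -67.11,  10.13]), np.float64(-4.734245799786653))
E (0.448, -0.361, 0.13) (array([-53.4 , -76.42,  10.13]), np.float64(-4.734245799786653))
entry [ 0.4552 -0.0185  0.012 ] (array([-44.07, -43.45,  21.93]), np.float64(-4.734245799786653))
```

>>> move_arm(series="-4.5 -2 0 -2 1; -9 -4 0 -4.7 1; -13 -6 0 -4.7 1; -17 -8 0 -4.7 1; -20 -12 0 -4.7 1; -23 -16 0 -4.7 1; -26 -20 0 -4.7 1; -30 -24 0 -4.7 1")

```text
time_s: 4.0
position: [0.3777, 0.2073, 0.2316]
tool_rot: [[-0.977, 0.212, 0.001], [0.212, 0.977, 0.0], [-0.001, 0.0, -1.0]]
ft_force: [0.8, 1.0, -0.1]
grip_width: 0.0855
gripper_force: 0.0
```

Run:
```python
from h import *
yd=case2w(0,1)-case2w(0,0)
print(observe()["position"])
for n,P in dict(D=(.4495,-.265,.13)).items(): print(n,P,plan(P,yd))
```

```text
[0.3777 0.2073 0.2316]
D (0.4495, -0.265, 0.13) (array([-17.04, -44.63,  10.15]), np.float64(0.009808189075628623))
```

>>> move_arm(series="-2 -5.5 2 0 1; -4 -11 4 0 1; -6 -16.5 6 0 1; -8.5 -22 8 0 1; -10.5 -27.5 10.1 0 1; -13 -33.5 10.1 0 1; -15 -39.5 10.1 0 1; -17 -44.6 10.1 0 1")

```text
time_s: 5.0
position: [0.4485, -0.2657, 0.1304]
tool_rot: [[-0.977, 0.214, 0.0], [0.214, 0.977, -0.0], [-0.0, -0.0, -1.0]]
ft_force: [0.5, 0.1, -0.4]
grip_width: 0.0855
gripper_force: 0.0
```

>>> move_arm(series="0 0 0 0 1; 0 0 0 0 1")

```text
time_s: 5.25
position: [0.4483, -0.2629, 0.1301]
tool_rot: [[-0.977, 0.213, -0.001], [0.213, 0.977, 0.001], [0.001, 0.001, -1.0]]
ft_force: [0.6, 0.7, -0.2]
grip_width: 0.0852
gripper_force: 0.0
```

Run:
```python
from h import *
im=save("wrist","w1"); print(observe()["position"])
print([(r["score"],np.array(r["point"])) for r in spotter.mark_of("tub1","wrist")], [(r["score"],np.array(r["point"])) for r in spotter.find_in("tub1","wrist")])
print([t for t in tubs()])
print(plan((.4495,-.265,.012)))
```

```text
[ 0.4484 -0.2623  0.1303]
[(0.97, array([ 0.3694, -0.4388,  0.0001])), (0.85, array([ 0.446 , -0.2619, -0.0039])), (0.77, array([ 0.5801, -0.3984, -0.0007])), (0.76, array([ 0.4461, -0.3635,  0.0024])), (0.73, array([ 0.4375, -0.4774,  0.0007])), (0.64, array([ 0.3737, -0.1709,  0.0046])), (0.58, array([ 0.588 , -0.2566, -0.0016]))] [(0.95, array([ 0.444 , -0.2615,  0.0449])), (0.78, array([ 0.4335, -0.4574,  0.0239])), (0.75, array([ 0.4426, -0.3556,  0.0486])), (0.71, array([ 0.3761, -0.1735,  0.0529])), (0.68, array([ 0.5682, -0.3776,  0.0168])), (0.64, array([ 0.3686, -0.4178,  0.0364])), (0.57, array([ 0.5641, -0.2553,  0.0358]))]
[('top', array([ 0.5806, -0.3993, -0.0028]), 0.81), ('top', array([ 0.5867, -0.2535,  0.0006]), 0.77), ('top', array([ 0.6706, -0.1969, -0.0021]), 0.57), ('top', array([ 0.4383, -0.4809, -0.0003]), 0.52), ('top', array([ 0.3687, -0.4336, -0.0012]), 0.52), ('top', array([ 0.375 , -0.176 , -0.0008]), 0.42), ('scene', array([ 0.3645, -0.4359,  0.0036]), 0.91), ('scene', array([ 0.6664, -0.2023,  0.0018]), 0.9), ('scene', array([ 0.5796, -0.3996,  0.0005]), 0.79), ('scene', array([ 0.3755, -0.1731, -0.001 ]), 0.77), ('scene', array([ 0.4375, -0.4815, -0.0011]), 0.66), ('scene', array([ 0.5882, -0.2523, -0.0014]), 0.65), ('scene', array([ 0.4498, -0.362 ,  0.0001]), 0.63), ('scene', array([ 0.4497, -0.2632, -0.0022]), 0.55)]
(array([-0.13, -0.21, 11.85]), None)
```

View pics/w1.png

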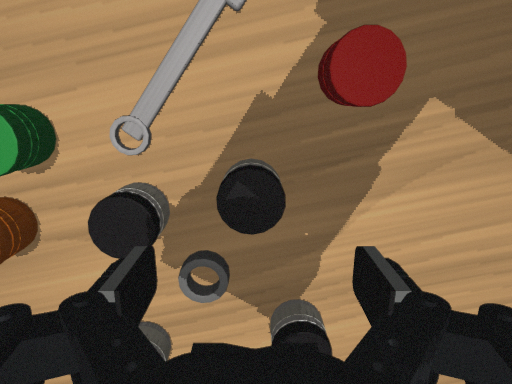

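The wrist view shows tub D at (251,198), centred between the fingers. The tape is at (205,275) and the next tub is at (125,222). I'll descend and grip.

>>> move_arm(series="0 0 4 0 1; 0 0 8 0 1; 0 0 10.5 0 1; 0 0 11.8 0 1; 0 0 11.8 0 1; 0 0 11.8 0 -1; 0 0 11.8 0 -1; 0 0 11.8 0 -1", force=40)

```text
time_s: 6.6
position: [0.449, -0.2637, 0.0134]
tool_rot: [[-0.977, 0.213, 0.001], [0.213, 0.977, -0.001], [-0.002, -0.001, -1.0]]
ft_force: [-0.9, -0.6, 5.6]
grip_width: 0.049
gripper_force: 40.9
```

>>> move_arm(series="0 0 0 0 -1; 0 0 0 0 -1; 0 0 0 0 -1; 0 0 0 0 -1; 0 0 -3 0 -1; 0 0 -6 0 -1; 0 0 -8 0 -1; 0 0 -8 0 -1")

```text
time_s: 7.6
position: [0.449, -0.2637, 0.0937]
tool_rot: [[-0.977, 0.213, 0.002], [0.213, 0.977, -0.002], [-0.003, -0.002, -1.0]]
ft_force: [0.2, 0.6, -2.1]
grip_width: 0.0489
gripper_force: 41.9
```

Run:
```python
from h import *
s=observe();print(s["position"],s["grip_width"],s["gripper_force"])
for y in (-.195,-.2):print(plan(case2w(-.044,y,.012)))
```

```text
[ 0.449  -0.2637  0.0937] 0.04886410860689036 41.91211760044098
(array([ 4.65, 24.1 ,  8.11]), None)
(array([ 4.65, 23.6 ,  8.11]), None)
```

>>> move_arm(series="1 5 0 0 -1; 2 10 0 0 -1; 3 15 0 0 -1; 4 20 0 0 -1; 4.6 24.1 0 0 -1; 4.6 24.1 3 0 -1; 4.6 24.1 6 0 -1; 4.6 24.1 7.3 0 -1")

```text
time_s: 8.6
position: [0.454, -0.0177, 0.0176]
tool_rot: [[-0.977, 0.213, -0.003], [0.213, 0.977, 0.001], [0.003, 0.0, -1.0]]
ft_force: [1.0, -0.2, -1.4]
grip_width: 0.049
gripper_force: 42.6
```

Run:
```python
from h import *
s=observe();print(s["position"],s["grip_width"],s["gripper_force"],s["ft_force"])
print(plan(case2w(-.044,-.195,.013)))
im=save("top","t2");i2=save("scene","t2s")
cv2.imwrite("pics/t2c.png",np.vstack([cv2.resize(i[r[0]:r[0]+120,r[1]:r[1]+200],None,fx=2.5,fy=2.5,interpolation=3) for i,r in ((im["pixels"],(170,130)),(i2["pixels"],(110,190)))]))
print(proj(im,[case2w(-.044,y,0) for y in (-.179,-.135,.135)]))
```

```text
[ 0.454  -0.0177  0.0176] 0.04903935013216961 42.605422139167786 [ 1.0195 -0.2289 -1.3729]
(array([-0.13, -0.05,  0.46]), None)
[[232.4927 234.5077]
 [216.4228 231.4779]
 [118.5498 213.025 ]]
```

View pics/t2c.png

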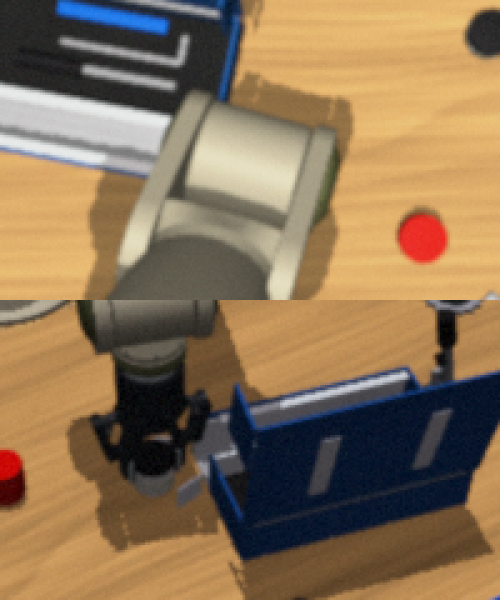

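The tub is held upright at the flare ends, aligned with the channel, and the gripper body is clear of the flap.

>>> move_arm(series="0 0 0.4 0 -1; 0 0 0.4 0 -1; 0 0 0.4 0 1; 0 0 0.4 0 1; 0 0 0.4 0 1; 0 0 0.4 0 1; 0 0 -3 0 1; 0 0 -6 0 1")

```text
time_s: 9.7
position: [0.4549, -0.018, 0.0801]
tool_rot: [[-0.977, 0.213, -0.001], [0.213, 0.977, 0.0], [0.001, 0.0, -1.0]]
ft_force: [0.4, 0.6, 0.2]
grip_width: 0.0855
gripper_force: 0.0
```

>>> move_arm(series="0 -3 0 0 -1; 0 -6 0 0 -1; 0 -6 0 0 -1; 0 -6 0 0 -1; 0 -6 0 0 -1; 0 -6 3 0 -1; 0 -6 6 0 -1; 0 -6 6.3 0 -1")

```text
time_s: 10.7
position: [0.4415, -0.0758, 0.0152]
tool_rot: [[-0.977, 0.212, -0.003], [0.212, 0.977, 0.002], [0.003, 0.001, -1.0]]
ft_force: [0.5, 0.6, 1.2]
grip_width: -0.0004
gripper_force: 0.0
```

Run:
```python
from h import *
s=observe();print(s["position"],s["grip_width"],s["ft_force"])
print(plan(case2w(-.044,-.135-.0095,.012)))
i2=save("scene","t3s");cv2.imwrite("pics/t3c.png",cv2.resize(i2["pixels"][110:230,190:390],None,fx=2.5,fy=2.5,interpolation=3))
```

```text
[ 0.4415 -0.0758  0.0152] -0.00038214087142317846 [0.5247 0.5519 1.1522]
(array([-0.12, 10.94,  0.33]), None)
```

View pics/t3c.png

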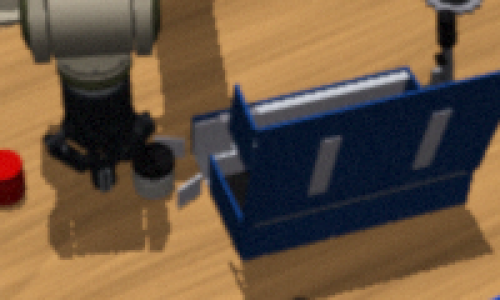

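The tub stands upright at the mouth of the flare, with the shut fingers behind it.

>>> move_arm(series="0 1.5 0 0 -1; 0 3 0 0 -1; 0 4.5 0 0 -1; 0 6 0 0 -1; 0 7.5 0 0 -1; 0 9 0 0 -1; 0 10 0 0 -1; 0 11 0 0 -1")

```text
time_s: 11.75
position: [0.4658, 0.0314, 0.0163]
tool_rot: [[-0.977, 0.213, -0.0], [0.213, 0.977, -0.0], [0.0, -0.0, -1.0]]
ft_force: [-0.2, -1.2, 1.0]
grip_width: -0.0002
gripper_force: 0.8
```

>>> move_arm(series="0 0.2 0 0 -1; 0 0 0 0 -1; 0 -1 0 0 -1; 0 -1 -4 0 -1; 0 -3 -8 0 -1; 0 -8 -9 0 1; 0 -13 -9 0 1; 0 -18 -9 0 1")

```text
time_s: 12.75
position: [0.4264, -0.1472, 0.1065]
tool_rot: [[-0.977, 0.214, 0.0], [0.214, 0.977, -0.0], [-0.0, -0.0, -1.0]]
ft_force: [1.0, 0.5, 0.4]
grip_width: 0.0542
gripper_force: 0.0
```

Run:
```python
from h import *
for t in tubs(): print(t)
i=save("scene","t4s"); im=save("top","t4")
cv2.imwrite("pics/t4c.png",np.vstack([cv2.resize(i[r[0]:r[0]+120,r[1]:r[1]+200],None,fx=2.5,fy=2.5,interpolation=3) for i,r in ((im["pixels"],(170,90)),(i["pixels"],(110,190)))]))
s=observe();print(s["position"])
print(plan((.448,-.362,.13)))
```

```text
('top', array([ 0.4374, -0.4797,  0.001 ]), 0.95)
('top', array([ 0.4736,  0.0715, -0.0016]), 0.88)
('top', array([ 0.5861, -0.2543,  0.003 ]), 0.82)
('top', array([ 0.6687, -0.2003, -0.0009]), 0.74)
('top', array([ 0.4428, -0.3625, -0.0002]), 0.71)
('top', array([ 0.3695, -0.4361, -0.0011]), 0.71)
('top', array([ 0.7696, -0.0305, -0.0029]), 0.5)
('scene', array([ 0.4508, -0.3629,  0.0005]), 0.86)
('scene', array([ 0.3647, -0.4335,  0.0018]), 0.74)
('scene', array([ 0.6696, -0.2025, -0.0025]), 0.71)
('scene', array([ 0.5797, -0.3993, -0.0007]), 0.69)
('scene', array([ 0.4345, -0.48  , -0.002 ]), 0.69)
('scene', array([ 0.3757, -0.1751, -0.0039]), 0.68)
('scene', array([ 0.4749,  0.0748, -0.0012]), 0.49)
[ 0.427  -0.1445  0.1062]
(array([ -6.68, -20.8 ,  -2.39]), None)
```

View pics/t4c.png

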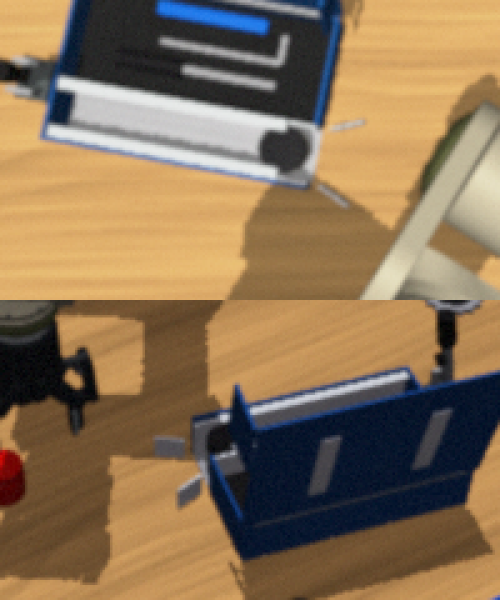

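The first tub stands in the channel with its cap at (272,150) in the crop. That puts its centre about 33 mm past the mouth. Next tub: E.

>>> move_arm(series="-1.7 -5.5 0 0 1; -3.4 -11 0 0 1; -5 -16.5 0 0 1; -6.7 -20.8 0 0 1; -6.7 -20.8 0 0 1; -6.7 -20.8 4 0 1; -6.7 -20.8 7.5 0 1; -6.7 -20.8 9.3 0 1")

```text
time_s: 14.05
position: [0.4484, -0.3598, 0.0116]
tool_rot: [[-0.978, 0.211, -0.002], [0.211, 0.977, 0.003], [0.003, 0.002, -1.0]]
ft_force: [-0.3, 0.5, 0.8]
grip_width: 0.0851
gripper_force: 0.0
```

>>> move_arm(series="0 0 0 0 1; 0 0 0 0 -1; 0 0 0 0 -1; 0 0 0 0 -1; 0 0 0 0 -1; 0 0 0 0 -1; 0 0 -4 0 -1; 0 0 -8 0 -1")

```text
time_s: 15.05
position: [0.4483, -0.3623, 0.0946]
tool_rot: [[-0.977, 0.213, -0.0], [0.213, 0.977, 0.0], [0.0, 0.0, -1.0]]
ft_force: [1.3, -0.8, -0.7]
grip_width: 0.0489
gripper_force: 42.1
```

Run:
```python
from h import *
s=observe();print(s["position"],s["grip_width"],s["gripper_force"])
print(plan(case2w(-.044,-.195,.014)))
```

```text
[ 0.4483 -0.3623  0.0946] 0.048926223039613685 42.05912411212921
(array([ 6.65, 33.74,  8.07]), None)
```

>>> move_arm(series="1 5 0 0 -1; 2 10.5 0 0 -1; 3.2 16 0 0 -1; 4.3 21.5 0 0 -1; 5.4 27 0 0 -1; 6.4 32 0 0 -1; 6.6 33.7 0 0 -1; 6.6 33.7 0 0 -1")

```text
time_s: 16.05
position: [0.4558, -0.0183, 0.0938]
tool_rot: [[-0.978, 0.211, 0.001], [0.211, 0.978, -0.0], [-0.001, -0.0, -1.0]]
ft_force: [-0.3, -0.5, -1.4]
grip_width: 0.0487
gripper_force: 42.2
```

>>> move_arm(series="0 0 3 0 -1; 0 0 6 0 -1; 0 0 7.9 0 -1; 0 0 7.9 0 -1; 0 0 7.9 0 1; 0 0 7.9 0 1; 0 0 7.9 0 1; 0 0 7.9 0 1")

```text
time_s: 17.05
position: [0.4558, -0.0192, 0.0145]
tool_rot: [[-0.977, 0.213, 0.0], [0.213, 0.977, -0.0], [-0.0, -0.0, -1.0]]
ft_force: [1.0, -0.1, -0.8]
grip_width: 0.0853
gripper_force: 0.0
```

>>> move_arm(series="0 0 -4 0 1; 0 0 -7 0 1; 0 -3 -7 0 -1; 0 -6 -7 0 -1; 0 -6 -7 0 -1; 0 -6 -5.5 0 -1; 0 -6 -3 0 -1; 0 -6 0 0 -1")

```text
time_s: 18.05
position: [0.4434, -0.0772, 0.0139]
tool_rot: [[-0.977, 0.213, 0.001], [0.213, 0.977, -0.0], [-0.001, -0.0, -1.0]]
ft_force: [-0.1, -0.1, 0.6]
grip_width: -0.0002
gripper_force: 0.0
```

Run:
```python
from h import *
s=observe();print(s["position"],s["grip_width"],s["ft_force"])
print(plan(case2w(-.044,-.135-.0105,.014)),case2w(-.044,-.195))
for t in tubs(): print(t)
```

```text
[ 0.4434 -0.0772  0.0139] -0.0002111812110580421 [-0.0549 -0.1469  0.5856]
(array([ 0.1 , 10.94, -0.01]), None) [ 0.4552 -0.0185  0.    ]
('top', array([ 0.3762, -0.175 , -0.0034]), 0.88)
('top', array([ 0.4745,  0.0714, -0.0009]), 0.79)
('top', array([ 0.6677, -0.2014, -0.0028]), 0.77)
('top', array([ 0.4395, -0.4813,  0.0014]), 0.68)
('top', array([ 0.588 , -0.2511,  0.0048]), 0.63)
('top', array([ 0.3662, -0.4326, -0.0009]), 0.62)
('top', array([ 0.5828, -0.4014, -0.0001]), 0.56)
('scene', array([ 0.3655, -0.4337,  0.0042]), 0.98)
('scene', array([ 0.6654, -0.2003, -0.0021]), 0.84)
('scene', array([ 0.4546, -0.0221,  0.0006]), 0.8)
('scene', array([ 0.3766, -0.172 , -0.0003]), 0.75)
('scene', array([ 0.4357, -0.4825, -0.0021]), 0.73)
('scene', array([ 0.5883, -0.2531, -0.0014]), 0.68)
('scene', array([ 0.5797, -0.3981, -0.0004]), 0.67)
('scene', array([ 0.4718,  0.0735, -0.0041]), 0.55)
```

>>> move_arm(series="0 1.5 0 0 -1; 0 3 0 0 -1; 0 4.5 0 0 -1; 0 6 0 0 -1; 0 7.5 0 0 -1; 0 9 0 0 -1; 0 10 0 0 -1; 0 11 0 0 -1")

```text
time_s: 19.25
position: [0.4666, 0.0302, 0.0143]
tool_rot: [[-0.977, 0.213, 0.0], [0.213, 0.977, -0.0], [-0.0, -0.0, -1.0]]
ft_force: [-0.5, -4.2, 3.4]
grip_width: 0.0001
gripper_force: 1.8
```

>>> move_arm(series="0 0.2 0 0 -1; 0 0 0 0 -1; 0 -1 0 0 -1; 0 -1 -4 0 -1; 0 -3 -8 0 -1; 0 -8 -9 0 1; 0 -13 -9 0 1; 0 -18 -9 0 1")

```text
time_s: 20.25
position: [0.4271, -0.1482, 0.1044]
tool_rot: [[-0.977, 0.214, 0.0], [0.214, 0.977, 0.0], [-0.0, 0.0, -1.0]]
ft_force: [0.1, 0.8, 1.1]
grip_width: 0.0546
gripper_force: 0.0
```

Run:
```python
from h import *
for t in tubs(): print(t)
s=observe();print(s["position"])
print(plan((.5875,-.2525,.013)))
```

```text
('top', array([ 0.3705, -0.4364, -0.0014]), 0.96)
('top', array([ 0.6666, -0.1981, -0.0005]), 0.84)
('top', array([0.4725, 0.0698, 0.0004]), 0.81)
('top', array([ 0.587 , -0.2532,  0.0024]), 0.8)
('top', array([ 0.4383, -0.48  ,  0.0042]), 0.72)
('top', array([0.4868, 0.1189, 0.    ]), 0.68)
('top', array([ 0.5807, -0.3983, -0.0014]), 0.53)
('scene', array([ 0.587 , -0.253 , -0.0006]), 0.94)
('scene', array([ 0.5814, -0.4002, -0.0004]), 0.78)
('scene', array([ 0.4395, -0.4802, -0.0009]), 0.74)
('scene', array([ 0.3649, -0.4343,  0.0008]), 0.68)
('scene', array([ 0.6682, -0.2026, -0.0002]), 0.66)
('scene', array([0.4776, 0.0699, 0.0004]), 0.65)
('scene', array([ 0.4845,  0.1217, -0.0025]), 0.53)
('scene', array([ 0.3756, -0.1744, -0.001 ]), 0.52)
[ 0.4274 -0.1471  0.1041]
(array([-17.91,  -6.85,   9.1 ]), None)
```

Two tubs are in. Next: B.

>>> move_arm(series="-4.5 -1.7 0 0 1; -9 -3.5 0 0 1; -13.5 -5.2 0 0 1; -17.9 -6.8 0 0 1; -17.9 -6.8 0 0 1; -17.9 -6.8 4 0 1; -17.9 -6.8 7.5 0 1; -17.9 -6.8 9.1 0 1")

```text
time_s: 21.45
position: [0.5873, -0.249, 0.0116]
tool_rot: [[-0.977, 0.212, -0.003], [0.212, 0.977, 0.002], [0.003, 0.002, -1.0]]
ft_force: [-0.0, 0.6, -0.6]
grip_width: 0.0853
gripper_force: 0.0
```

>>> move_arm(series="0 0 0 0 1; 0 0 0 0 -1; 0 0 0 0 -1; 0 0 0 0 -1; 0 0 0 0 -1; 0 0 0 0 -1; 0 0 -4 0 -1; 0 0 -8 0 -1")

```text
time_s: 22.45
position: [0.5883, -0.2507, 0.0945]
tool_rot: [[-0.977, 0.213, -0.0], [0.213, 0.977, 0.0], [0.0, 0.0, -1.0]]
ft_force: [-0.1, -0.4, -1.5]
grip_width: 0.0487
gripper_force: 42.0
```

Run:
```python
from h import *
s=observe();print(s["position"],s["grip_width"],s["gripper_force"])
print(plan(case2w(-.044,-.195,.014)))
```

```text
[ 0.5883 -0.2507  0.0945] 0.04866769115337606 41.98464095592499
(array([17.95, 19.85,  8.06]), None)
```

>>> move_arm(series="4 1 0 0 -1; 8 3 0 0 -1; 12 6 0 0 -1; 15 10 0 0 -1; 17.9 14 0 0 -1; 17.9 18 0 0 -1; 17.9 19.8 0 0 -1; 17.9 19.8 0 0 -1")

```text
time_s: 23.45
position: [0.4559, -0.0184, 0.0938]
tool_rot: [[-0.977, 0.211, 0.001], [0.211, 0.977, -0.0], [-0.001, -0.0, -1.0]]
ft_force: [-0.0, -0.2, -2.2]
grip_width: 0.0491
gripper_force: 42.0
```

>>> move_arm(series="0 0 3 0 -1; 0 0 6 0 -1; 0 0 7.9 0 -1; 0 0 7.9 0 -1; 0 0 7.9 0 1; 0 0 7.9 0 1; 0 0 7.9 0 1; 0 0 7.9 0 1")

```text
time_s: 24.45
position: [0.4558, -0.0192, 0.0145]
tool_rot: [[-0.977, 0.213, 0.0], [0.213, 0.977, -0.0], [-0.0, -0.0, -1.0]]
ft_force: [0.0, 0.3, -0.2]
grip_width: 0.085
gripper_force: 0.0
```

>>> move_arm(series="0 0 -4 0 1; 0 0 -7 0 1; 0 -3 -7 0 -1; 0 -6 -7 0 -1; 0 -6 -7 0 -1; 0 -6 -5.5 0 -1; 0 -6 -3 0 -1; 0 -6 0 0 -1")

```text
time_s: 25.45
position: [0.4433, -0.0772, 0.0139]
tool_rot: [[-0.977, 0.213, 0.001], [0.213, 0.977, -0.0], [-0.001, -0.0, -1.0]]
ft_force: [1.3, 0.2, -1.0]
grip_width: -0.0
gripper_force: 0.0
```

Run:
```python
from h import *
s=observe();print(s["position"],s["grip_width"],s["ft_force"])
print(plan(case2w(-.044,-.135-.0105,.014)))
for t in tubs(): print(t)
```

```text
[ 0.4433 -0.0772  0.0139] -1.1464340766028868e-05 [ 1.2613  0.2069 -0.986 ]
(array([ 0.09, 10.94, -0.01]), None)
('top', array([ 0.6724, -0.1975, -0.0006]), 0.91)
('top', array([ 0.4871,  0.118 , -0.0008]), 0.78)
('top', array([ 0.5827, -0.4012,  0.0009]), 0.7)
('top', array([ 0.4376, -0.4795,  0.0023]), 0.61)
('top', array([ 0.3664, -0.4371, -0.0015]), 0.55)
('top', array([ 0.3757, -0.1721, -0.0043]), 0.53)
('top', array([0.4695, 0.0727, 0.0011]), 0.52)
('top', array([0.5428, 0.1647, 0.0022]), 0.16)
('scene', array([ 0.4547, -0.0171, -0.0018]), 0.81)
('scene', array([ 0.4365, -0.4818,  0.0001]), 0.75)
('scene', array([ 0.3626, -0.4343,  0.0038]), 0.74)
('scene', array([ 0.58  , -0.4008,  0.0028]), 0.73)
('scene', array([ 0.6696, -0.2002, -0.0007]), 0.66)
('scene', array([0.671 , 0.1343, 0.2399]), 0.54)
('scene', array([ 0.3757, -0.1742, -0.0046]), 0.53)
('scene', array([ 0.4755,  0.0702, -0.0009]), 0.45)
('scene', array([ 0.485 ,  0.1215, -0.0034]), 0.38)
```

>>> move_arm(series="0 1.5 0 0 -1; 0 3 0 0 -1; 0 4.5 0 0 -1; 0 6 0 0 -1; 0 7.5 0 0 -1; 0 9 0 0 -1; 0 10 0 0 -1; 0 11 0 0 -1")

```text
time_s: 26.65
position: [0.4667, 0.0301, 0.0145]
tool_rot: [[-0.977, 0.213, 0.0], [0.213, 0.977, -0.0], [-0.0, -0.0, -1.0]]
ft_force: [-1.0, -5.4, 4.2]
grip_width: -0.0001
gripper_force: 2.8
```

>>> move_arm(series="0 0.2 0 0 -1; 0 0 0 0 -1; 0 -1 0 0 -1; 0 -1 -4 0 -1; 0 -3 -8 0 -1; 0 -8 -9 0 1; 0 -13 -9 0 1; 0 -18 -9 0 1")

```text
time_s: 27.65
position: [0.4272, -0.1481, 0.1044]
tool_rot: [[-0.977, 0.214, 0.0], [0.214, 0.977, 0.0], [-0.0, 0.0, -1.0]]
ft_force: [1.2, 0.0, 0.5]
grip_width: 0.0543
gripper_force: 0.0
```

Run:
```python
from h import *
for t in tubs(): print(t)
s=observe();print(s["position"])
print(plan((.669,-.199,.013)),plan((.581,-.3995,.013)))
```

```text
('top', array([ 0.6703, -0.1979,  0.0008]), 0.91)
('top', array([ 0.4374, -0.479 ,  0.0005]), 0.91)
('top', array([0.4731, 0.0692, 0.004 ]), 0.87)
('top', array([ 0.5805, -0.3996, -0.0006]), 0.81)
('top', array([ 0.4817,  0.1197, -0.0013]), 0.76)
('top', array([ 0.3683, -0.4339, -0.001 ]), 0.61)
('top', array([ 0.4983,  0.1677, -0.0024]), 0.58)
('scene', array([ 0.4359, -0.4801, -0.0018]), 0.87)
('scene', array([ 0.6671, -0.2023, -0.0005]), 0.8)
('scene', array([ 0.5829, -0.4001,  0.0019]), 0.56)
('scene', array([ 0.3663, -0.433 ,  0.0039]), 0.55)
('scene', array([ 0.4988,  0.171 , -0.0013]), 0.54)
('scene', array([ 0.3761, -0.1738,  0.0004]), 0.54)
('scene', array([ 0.4859,  0.1184, -0.0019]), 0.37)
[ 0.4274 -0.1469  0.1041]
(array([-24.72,   0.12,   9.09]), None) (array([-20.45, -21.35,   9.08]), None)
```

Three in. Next: A.

>>> move_arm(series="-5 0 0 0 1; -10 0 0 0 1; -15 0 0 0 1; -20 0.1 0 0 1; -24.7 0.1 0 0 1; -24.7 0.1 3 0 1; -24.7 0.1 7 0 1; -24.7 0.1 9.1 0 1")

```text
time_s: 28.85
position: [0.6688, -0.1957, 0.0105]
tool_rot: [[-0.977, 0.211, -0.004], [0.211, 0.977, 0.002], [0.004, 0.001, -1.0]]
ft_force: [-0.1, -1.2, -0.2]
grip_width: 0.0853
gripper_force: 0.0
```

>>> move_arm(series="0 0 0 0 1; 0 0 0 0 -1; 0 0 0 0 -1; 0 0 0 0 -1; 0 0 0 0 -1; 0 0 0 0 -1; 0 0 -4 0 -1; 0 0 -8 0 -1")

```text
time_s: 29.85
position: [0.6693, -0.1978, 0.0942]
tool_rot: [[-0.977, 0.213, -0.001], [0.213, 0.977, 0.0], [0.001, 0.0, -1.0]]
ft_force: [1.1, 0.2, -1.0]
grip_width: 0.0489
gripper_force: 41.9
```

Run:
```python
from h import *
s=observe();print(s["position"],s["grip_width"],s["gripper_force"])
print(plan(case2w(-.044,-.195,.014)))
```

```text
[ 0.6693 -0.1978  0.0942] 0.04889954545661835 41.941593289375305
(array([24.74, 12.95,  8.05]), None)
```

>>> move_arm(series="5 0 0 0 -1; 10 0 0 0 -1; 15 1.5 0 0 -1; 20 4 0 0 -1; 24.7 8 0 0 -1; 24.7 12 0 0 -1; 24.7 12.9 0 0 -1; 24.7 12.9 0 0 -1")

```text
time_s: 30.85
position: [0.4561, -0.0193, 0.0935]
tool_rot: [[-0.977, 0.212, 0.001], [0.212, 0.977, -0.0], [-0.001, -0.0, -1.0]]
ft_force: [0.1, -0.3, -1.7]
grip_width: 0.049
gripper_force: 42.0
```

>>> move_arm(series="0 0 3 0 -1; 0 0 6 0 -1; 0 0 7.9 0 -1; 0 0 7.9 0 -1; 0 0 7.9 0 1; 0 0 7.9 0 1; 0 0 7.9 0 1; 0 0 7.9 0 1")

```text
time_s: 31.85
position: [0.4558, -0.0193, 0.0145]
tool_rot: [[-0.977, 0.213, 0.0], [0.213, 0.977, -0.0], [-0.0, -0.0, -1.0]]
ft_force: [-0.1, -0.1, 1.2]
grip_width: 0.0853
gripper_force: 0.0
```

>>> move_arm(series="0 0 -4 0 1; 0 0 -7 0 1; 0 -3 -7 0 -1; 0 -6 -7 0 -1; 0 -6 -7 0 -1; 0 -6 -5.5 0 -1; 0 -6 -3 0 -1; 0 -6 0 0 -1")

```text
time_s: 32.85
position: [0.4433, -0.0772, 0.0139]
tool_rot: [[-0.977, 0.213, 0.001], [0.213, 0.977, -0.0], [-0.001, -0.0, -1.0]]
ft_force: [-0.7, 0.5, -0.3]
grip_width: -0.0002
gripper_force: 0.0
```

Run:
```python
from h import *
s=observe();print(s["position"],s["grip_width"],s["ft_force"])
print(plan(case2w(-.044,-.135-.0105,.014)))
for t in tubs(): print(t)
```

```text
[ 0.4433 -0.0772  0.0139] -0.00017816978756913493 [-0.6864  0.4504 -0.2566]
(array([ 0.09, 10.94, -0.01]), None)
('top', array([0.4756, 0.07  , 0.0014]), 0.89)
('top', array([ 0.5826, -0.3993, -0.0005]), 0.85)
('top', array([ 0.3759, -0.174 ,  0.0005]), 0.8)
('top', array([ 0.3682, -0.437 , -0.0021]), 0.7)
('top', array([ 0.483 ,  0.1238, -0.0017]), 0.65)
('top', array([ 0.4984,  0.1655, -0.0011]), 0.64)
('top', array([ 0.436 , -0.4819,  0.002 ]), 0.59)
('scene', array([ 0.3767, -0.1751, -0.0005]), 0.89)
('scene', array([ 0.4357, -0.4816, -0.0011]), 0.88)
('scene', array([ 0.5806, -0.3973,  0.0009]), 0.8)
('scene', array([ 0.3683, -0.4328,  0.003 ]), 0.73)
('scene', array([ 0.4539, -0.0271, -0.0024]), 0.62)
('scene', array([0.4909, 0.1217, 0.0005]), 0.61)
('scene', array([ 0.4981,  0.1725, -0.0028]), 0.51)
('scene', array([ 0.4704,  0.0704, -0.0028]), 0.4)
```

>>> move_arm(series="0 1.5 0 0 -1; 0 3 0 0 -1; 0 4.5 0 0 -1; 0 6 0 0 -1; 0 7.5 0 0 -1; 0 9 0 0 -1; 0 10 0 0 -1; 0 11 0 0 -1")

```text
time_s: 34.05
position: [0.4667, 0.0301, 0.0145]
tool_rot: [[-0.977, 0.213, 0.0], [0.213, 0.977, -0.001], [-0.0, -0.001, -1.0]]
ft_force: [-0.9, -5.2, 4.7]
grip_width: -0.0
gripper_force: 3.1
```

>>> move_arm(series="0 0.2 0 0 -1; 0 0 0 0 -1; 0 -1 0 0 -1; 0 -1 -4 0 -1; 0 -3 -8 0 -1; 0 -8 -9 0 1; 0 -13 -9 0 1; 0 -18 -9 0 1")

```text
time_s: 35.05
position: [0.4272, -0.1481, 0.1044]
tool_rot: [[-0.977, 0.214, 0.0], [0.214, 0.977, 0.0], [-0.0, 0.0, -1.0]]
ft_force: [0.6, 0.7, 0.6]
grip_width: 0.0546
gripper_force: 0.0
```

Run:
```python
from h import *
for t in tubs(): print(t)
s=observe();print(s["position"])
print(plan((.581,-.3995,.013)))
```

```text
('top', array([ 0.3649, -0.434 ,  0.0001]), 0.94)
('top', array([ 0.5809, -0.4013, -0.0002]), 0.91)
('top', array([ 0.4374, -0.4829,  0.0044]), 0.81)
('top', array([0.4931, 0.1681, 0.001 ]), 0.71)
('top', array([0.4859, 0.1192, 0.0022]), 0.7)
('top', array([0.5117, 0.2143, 0.0017]), 0.54)
('top', array([0.4746, 0.0723, 0.0008]), 0.5)
('scene', array([ 0.579 , -0.4001,  0.0015]), 0.74)
('scene', array([ 0.3761, -0.1738, -0.0022]), 0.68)
('scene', array([ 0.4346, -0.4818, -0.0014]), 0.6)
('scene', array([ 0.4989,  0.1683, -0.0001]), 0.59)
('scene', array([ 0.3654, -0.435 ,  0.0027]), 0.56)
('scene', array([ 0.4704,  0.0688, -0.0027]), 0.55)
('scene', array([ 0.5084,  0.2204, -0.0044]), 0.55)
('scene', array([ 0.4798,  0.1204, -0.0031]), 0.54)
[ 0.4275 -0.1469  0.1041]
(array([-20.45, -21.36,   9.08]), None)
```

Four in, at about 31, 81, 131 and 181 mm past the mouth. Last tub: C.

>>> move_arm(series="-4 -4.3 0 0 1; -8 -8.5 0 0 1; -12 -12.8 0 0 1; -16.5 -17 0 0 1; -20.5 -21.4 0 0 1; -20.5 -21.4 3 0 1; -20.5 -21.4 7 0 1; -20.5 -21.4 9.1 0 1")

```text
time_s: 36.25
position: [0.5826, -0.3966, 0.0104]
tool_rot: [[-0.977, 0.211, -0.003], [0.211, 0.977, 0.003], [0.004, 0.003, -1.0]]
ft_force: [-0.1, 0.3, -0.0]
grip_width: 0.0857
gripper_force: 0.0
```

>>> move_arm(series="0 0 0 0 1; 0 0 0 0 -1; 0 0 0 0 -1; 0 0 0 0 -1; 0 0 0 0 -1; 0 0 0 0 -1; 0 0 -4 0 -1; 0 0 -8 0 -1")

```text
time_s: 37.25
position: [0.5824, -0.3987, 0.094]
tool_rot: [[-0.977, 0.213, -0.001], [0.213, 0.977, 0.001], [0.001, 0.001, -1.0]]
ft_force: [0.3, -0.5, -3.0]
grip_width: 0.0487
gripper_force: 42.2
```

Run:
```python
from h import *
s=observe();print(s["position"],s["grip_width"],s["gripper_force"])
print(plan(case2w(-.044,-.195,.014)))
```

```text
[ 0.5824 -0.3987  0.094 ] 0.04870558096336448 42.24790692329407
(array([20.53, 34.43,  8.05]), None)
```

>>> move_arm(series="4 5 0 0 -1; 8 9 0 0 -1; 12 14 0 0 -1; 16 19 0 0 -1; 19 24 0 0 -1; 20.5 29 0 0 -1; 20.5 33 0 0 -1; 20.5 34.4 0 0 -1")

```text
time_s: 38.25
position: [0.4557, -0.0175, 0.0936]
tool_rot: [[-0.978, 0.211, 0.0], [0.211, 0.978, -0.0], [-0.0, 0.0, -1.0]]
ft_force: [-0.9, 0.1, -2.8]
grip_width: 0.0492
gripper_force: 42.5
```

>>> move_arm(series="0 0 0 0 -1; 0 0 4 0 -1; 0 0 7.5 0 -1; 0 0 7.9 0 -1; 0 0 7.9 0 1; 0 0 7.9 0 1; 0 0 7.9 0 1; 0 0 7.9 0 1")

```text
time_s: 39.25
position: [0.4558, -0.0194, 0.0145]
tool_rot: [[-0.977, 0.213, 0.0], [0.213, 0.977, -0.0], [-0.0, -0.0, -1.0]]
ft_force: [0.5, -0.5, -0.1]
grip_width: 0.0852
gripper_force: 0.0
```

>>> move_arm(series="0 0 -4 0 1; 0 0 -7 0 1; 0 -3 -7 0 -1; 0 -6 -7 0 -1; 0 -6 -7 0 -1; 0 -6 -5.5 0 -1; 0 -6 -3 0 -1; 0 -6 0 0 -1")

```text
time_s: 40.25
position: [0.4433, -0.0772, 0.0139]
tool_rot: [[-0.977, 0.213, 0.001], [0.213, 0.977, -0.0], [-0.001, -0.0, -1.0]]
ft_force: [0.4, -0.4, -0.3]
grip_width: -0.0004
gripper_force: 0.0
```

Run:
```python
from h import *
s=observe();print(s["position"],s["grip_width"],s["ft_force"])
print(plan(case2w(-.044,-.135-.0105,.014)))
for t in tubs(): print(t)
```

```text
[ 0.4433 -0.0772  0.0139] -0.00040254536966258047 [ 0.4086 -0.4132 -0.261 ]
(array([ 0.09, 10.94, -0.01]), None)
('top', array([ 0.3698, -0.4333, -0.    ]), 0.95)
('top', array([0.4932, 0.1706, 0.0002]), 0.85)
('top', array([0.4718, 0.0719, 0.0002]), 0.81)
('top', array([ 0.3769, -0.1741, -0.0031]), 0.79)
('top', array([0.4835, 0.1203, 0.0002]), 0.75)
('top', array([ 0.4391, -0.4779,  0.0003]), 0.73)
('top', array([ 0.5085,  0.2162, -0.0019]), 0.64)
('scene', array([ 0.4361, -0.4781,  0.0014]), 0.92)
('scene', array([ 0.3647, -0.4334,  0.0011]), 0.87)
('scene', array([ 0.376 , -0.1749,  0.0003]), 0.83)
('scene', array([ 0.4975,  0.1702, -0.0019]), 0.59)
('scene', array([ 0.4523, -0.0215, -0.0004]), 0.59)
('scene', array([0.4726, 0.0694, 0.0011]), 0.5)
('scene', array([ 0.5074,  0.2198, -0.002 ]), 0.45)
('scene', array([ 0.4805,  0.1183, -0.0006]), 0.42)
```

>>> move_arm(series="0 1.5 0 0 -1; 0 3 0 0 -1; 0 4.5 0 0 -1; 0 6 0 0 -1; 0 7.5 0 0 -1; 0 9 0 0 -1; 0 10.5 0 0 -1; 0 11.5 0 0 -1")

```text
time_s: 41.45
position: [0.4677, 0.0352, 0.0146]
tool_rot: [[-0.977, 0.212, 0.0], [0.212, 0.977, -0.001], [-0.001, -0.001, -1.0]]
ft_force: [-1.6, -6.9, 5.2]
grip_width: 0.0002
gripper_force: 4.0
```

>>> move_arm(series="0 0.1 0 0 -1; 0 0 0 0 -1; 0 -1 0 0 -1; 0 -2 -4 0 -1; 0 -6 -8 0 -1; 0 -10 -13 0 -1; 0 -13 -18 0 -1; 0 -15 -23 0 -1")

```text
time_s: 42.45
position: [0.4345, -0.1137, 0.2459]
tool_rot: [[-0.977, 0.215, -0.0], [0.215, 0.977, 0.0], [0.0, 0.0, -1.0]]
ft_force: [0.1, -0.3, -0.2]
grip_width: 0.0004
gripper_force: 0.0
```

Run:
```python
from h import *
a=[];m=case2w(-.044,-.135)
yd=case2w(0,1)-case2w(0,0);xd=case2w(1,0)-case2w(0,0)
for t in tubs():
  d=t[1]-m; print(t[0],(d@xd*1e3).round(),(d@yd*1e3).round(), t[2])
for n in("lid_edge","lid_hinge","clamp_tip","clamp_pivot"):
  for c in("top","scene"): print(n,c,[(r["score"],np.array(r["point"])) for r in spotter.mark_of(n,c)[:1]])
s=observe();print(s["position"])
i=save("scene","t5s"); im=save("top","t5")
cv2.imwrite("pics/t5c.png",np.vstack([cv2.resize(i[r[0]:r[0]+120,r[1]:r[1]+200],None,fx=2.5,fy=2.5,interpolation=3) for i,r in ((im["pixels"],(140,80)),(i["pixels"],(100,220)))]))
print(plan(case2w(.04,-.2,.31)),plan(case2w(.18,-.06,.31)))
```

```text
top 4.0 -483.0 0.87
top 1.0 231.0 0.86
top 82.0 -516.0 0.82
top 2.0 35.0 0.78
top -5.0 179.0 0.69
top 3.0 135.0 0.64
top -2.0 88.0 0.53
scene -43.0 -232.0 0.91
scene 79.0 -516.0 0.82
scene 2.0 -483.0 0.64
scene 5.0 187.0 0.55
scene -2.0 34.0 0.55
scene -0.0 239.0 0.54
scene -1.0 137.0 0.53
scene 1.0 85.0 0.37
lid_edge top [(0.73, array([0.6726, 0.1368, 0.2419]))]
lid_edge scene [(0.92, array([0.672 , 0.1358, 0.2416]))]
lid_hinge top [(0.57, array([0.6351, 0.1413, 0.0608]))]
lid_hinge scene [(0.74, array([0.6369, 0.1417, 0.0616]))]
clamp_tip top [(0.52, array([0.5511, 0.3015, 0.1833]))]
clamp_tip scene [(0.52, array([0.5523, 0.3032, 0.1845]))]
clamp_pivot top [(0.47, array([0.5563, 0.3204, 0.0787]))]
clamp_pivot scene [(0.62, array([0.5584, 0.3242, 0.0768]))]
[ 0.4355 -0.1117  0.2438]
(array([-8.33,  9.05, -6.6 ]), None) (array([-22.32,  23.05,  -6.6 ]), None)
```

View pics/t5c.png

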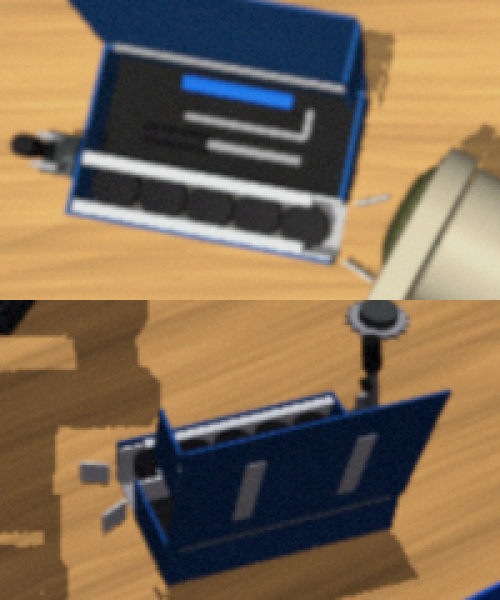

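All five black caps sit in a row in the channel, upright, with centres about 36 to 235 mm past the mouth. The clamp lever leans inwards: its tip is at case y of about 140 mm. The lid's end is at 141 mm, so the grip would foul the lid. I'll push the lever outwards first.

Run:
```python
from h import *
a=optics.get_image("scene");b=optics.get_image("top")
for z in (0,.1,.184):
  P=ray(a,(371,108),z); print(P,proj(b,P))
v=json.load(open("case.json"));print(v)
for n,P in dict(pre=case2w(-.02,-.02,.30),up=case2w(-.02,.095,.30),dn=case2w(-.02,.095,.165),push=case2w(-.02,.15,.165)).items():print(n,P,plan(P))
for c in ("top","scene"):
  i=optics.get_image(c);print(proj(i,case2w(-.02,.14,.184)))
  r=spotter.cut_out("clamp_tip",c); 
  if r: ys,xs=np.nonzero(r[0]["pixels"]);print(c,r[0]["score"],xs.min(),xs.max(),ys.min(),ys.max())
i=cv2.imread("pics/t5.png")[150:260,0:180];j=cv2.imread("pics/t5s.png")[80:190,320:500]
cv2.imwrite("pics/t6c.png",np.vstack([cv2.resize(k,None,fx=3,fy=2.7,interpolation=3) for k in (i,j)]))
```

```text
[0.3624 0.5019 0.    ] [[ 43.6106 276.4078]]
[0.4528 0.4098 0.1   ] [[ 59.7174 241.6077]]
[0.5288 0.3324 0.184 ] [[ 75.7915 206.8783]]
[0.5396121417131279, 0.16272532738807655, -0.21417887437056235]
pre [0.5158 0.1474 0.3   ] (array([-2.32, 27.05, -5.58]), None)
up [0.5403 0.2598 0.3   ] (array([-2.31, 38.55, -5.58]), None)
dn [0.5403 0.2598 0.165 ] (array([-2.32, 38.55,  7.92]), None)
push [0.552  0.3135 0.165 ] (array([-2.32, 44.05,  7.92]), None)
[[ 88.7416 197.181 ]]
top 0.53 84 101 193 204
[[367.5614 115.5629]]
scene 0.77 364 371 115 142
```

View pics/t6c.png

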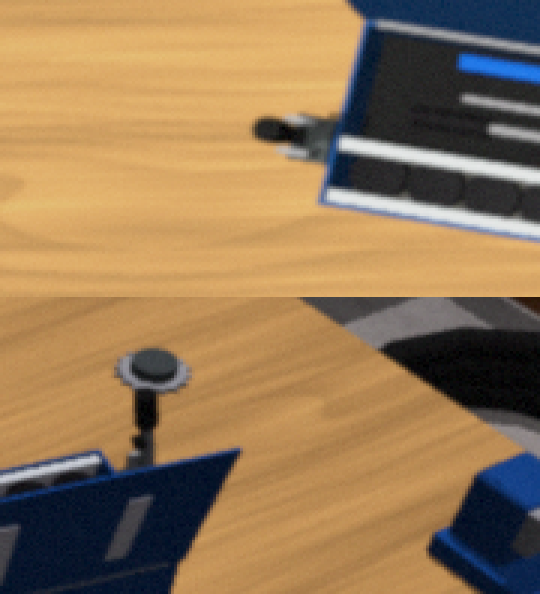

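The lever is at (275,128) in the upper crop. The disc lies on the bench farther behind it, at about (0.36, 0.50), and is out of the way.

>>> move_arm(series="0 2 -5.6 0 -1; -1 7 -5.6 0 -1; -2.3 12 -5.6 0 -1; -2.3 17.5 -5.6 0 -1; -2.3 23 -5.6 0 -1; -2.3 28 -5.6 0 -1; -2.3 33 -5.6 0 -1; -2.3 38 -5.6 0 -1")

```text
time_s: 44.45
position: [0.5391, 0.256, 0.3003]
tool_rot: [[-0.977, 0.213, 0.0], [0.213, 0.977, -0.0], [-0.0, -0.0, -1.0]]
ft_force: [0.8, -0.9, 0.6]
grip_width: -0.0
gripper_force: 0.0
```

>>> move_arm(series="0 0 0 0 -1; 0 0 4 0 -1; 0 0 8 0 -1; 0 0 12 0 -1; 0 0 13.5 0 -1; 0 1 13.5 0 -1; 0 2 13.5 0 -1; 0 3 13.5 0 -1")

```text
time_s: 45.45
position: [0.546, 0.2845, 0.1668]
tool_rot: [[-0.977, 0.213, 0.002], [0.213, 0.977, 0.0], [-0.002, 0.001, -1.0]]
ft_force: [-0.8, -3.9, 2.7]
grip_width: -0.0
gripper_force: 1.6
```

>>> move_arm(series="0 0.8 0 0 -1; 0 1.6 0 0 -1; 0 2.4 0 0 -1; 0 3 0 0 -1; 0 3 0 0 -1; 0 1.5 0 0 -1; 0 0 -3 0 -1; 0 -2 -8 0 -1")

```text
time_s: 46.45
position: [0.5401, 0.2627, 0.2446]
tool_rot: [[-0.977, 0.213, -0.004], [0.213, 0.977, -0.001], [0.004, -0.002, -1.0]]
ft_force: [1.4, 0.9, 0.2]
grip_width: -0.0001
gripper_force: 0.0
```

Run:
```python
from h import *
s=observe();print(s["position"],s["ft_force"])
yd=case2w(0,1)-case2w(0,0)
for n in("clamp_tip","clamp_pivot"):
  for c in("top","scene"):
    optics.get_image(c);print(n,c,[(r["score"],(np.array(r["point"])-case2w(0,0))@yd,r["point"][2]) for r in spotter.mark_of(n,c)[:1]])
for n,P in dict(a=case2w(-.02,-.06,.30),b=case2w(.18,-.06,.30),c=case2w(.18,-.06,.22)).items():print(n,P,plan(P))
```

```text
[0.5401 0.2627 0.2446] [1.4023 0.9121 0.1823]
clamp_tip top [(0.71, np.float64(0.14011546707667655), 0.0036)]
clamp_tip scene [(0.61, np.float64(0.17618921808908952), 0.1862)]
clamp_pivot top []
clamp_pivot scene [(0.56, np.float64(0.16025723490066857), 0.0759)]
a [0.5073 0.1083 0.3   ] (array([ -0.04, -15.93,  -5.59]), None)
b [0.7027 0.0658 0.3   ] (array([-20.04, -15.92,  -5.64]), None)
c [0.7027 0.0658 0.22  ] (array([-20.06, -15.91,   2.36]), None)
```

The lever now leans out, with its tip at case y of 176 mm. Next I'll go over the lid and behind it.

>>> move_arm(series="0 -2 -3 0 -1; 0 -6 -5.6 0 -1; 0 -11 -5.6 0 -1; 0 -15.9 -5.6 0 -1; -5 -15.9 -5.6 0 -1; -10 -15.9 -5.6 0 -1; -15 -15.9 -5.6 0 -1; -20 -15.9 -5.6 0 -1")

```text
time_s: 47.85
position: [0.704, 0.0659, 0.3001]
tool_rot: [[-0.977, 0.213, -0.002], [0.213, 0.977, 0.0], [0.002, -0.0, -1.0]]
ft_force: [1.0, -0.3, 1.8]
grip_width: 0.0001
gripper_force: 0.0
```

>>> move_arm(series="0 0 0 0 -1; 0 0 0 0 -1; 0 0 3 0 -1; 0 0 6 0 -1; 0 0 8 0 -1; 0 0 8 0 -1")

```text
time_s: 48.6
position: [0.7012, 0.0668, 0.221]
tool_rot: [[-0.977, 0.212, -0.002], [0.212, 0.977, 0.0], [0.002, -0.0, -1.0]]
ft_force: [1.0, 0.7, -0.3]
grip_width: -0.0003
gripper_force: 0.0
```

Run:
```python
from h import *
s=observe();print(s["position"],s["ft_force"],s["q"])
i=save("scene","t7s");cv2.imwrite("pics/t7c.png",cv2.resize(i["pixels"][40:220,220:480],None,fx=2.5,fy=2.5,interpolation=3))
for ph in (1.5,1.2,.9,.6,.3):
  # tip touches outer face 25mm from edge
  print(ph,plan(case2w(.1-.16*np.cos(ph)+.013*np.sin(ph),-.06,.062+.16*np.sin(ph)+.004)))
```

```text
[0.7012 0.0668 0.221 ] [ 0.9676  0.7314 -0.2637] [ -4.1635  38.7673  45.9673   0.0029  95.3985 -81.9016]
1.5 (array([ 7.73, -0.06, -0.32]), None)
1.2 (array([12.48, -0.06,  0.73]), None)
0.9 (array([16.82, -0.06,  3.11]), None)
0.6 (array([20.37, -0.06,  6.6 ]), None)
0.3 (array([22.8 , -0.06, 10.91]), None)
```

View pics/t7c.png

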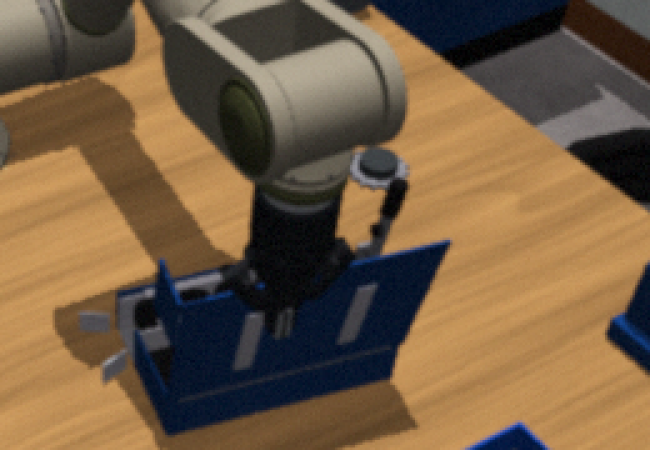

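The fingers stand behind the lid's outer face and the flap is clear. I'll pull the lid over along its arc.

>>> move_arm(series="2 0 0 0 -1; 4 0 -0.2 0 -1; 6 0 -0.3 0 -1; 7.7 0 -0.3 0 -1; 9.5 0 0 0 -1; 11 0 0.3 0 -1; 12.5 0 0.7 0 -1; 14 0 1.5 0 -1")

```text
time_s: 49.65
position: [0.566, 0.0962, 0.2088]
tool_rot: [[-0.977, 0.213, 0.005], [0.213, 0.977, -0.0], [-0.005, 0.001, -1.0]]
ft_force: [1.1, 0.2, 0.7]
grip_width: -0.0003
gripper_force: 0.8
```

Run:
```python
from h import *
s=observe();print(s["position"],s["ft_force"])
for c in("top","scene"):
    optics.get_image(c);print(c,[(r["score"],np.array(r["point"])) for r in spotter.mark_of("lid_edge",c)[:1]])
for ph in (.9,.6,.3,.1,0):
  print(ph,plan(case2w(.1-.16*np.cos(ph)+.013*np.sin(ph),-.06,.062+.16*np.sin(ph)+.004)))
```

```text
[0.566  0.0962 0.2088] [1.086  0.2313 0.6925]
top []
scene [(0.86, array([0.5532, 0.1628, 0.2293]))]
0.9 (array([ 2.95, -0.05,  1.64]), None)
0.6 (array([ 6.5 , -0.06,  5.13]), None)
0.3 (array([ 8.94, -0.06,  9.43]), None)
0.1 (array([ 9.83, -0.06, 12.56]), None)
0 (array([10.05, -0.06, 14.16]), None)
```

>>> move_arm(series="1.5 0 0.7 0 -1; 3 0 1.7 0 -1; 4.8 0 3.2 0 -1; 6.5 0 5.1 0 -1; 7.8 0 7.2 0 -1; 8.9 0 9.4 0 -1; 9.5 0 11 0 -1; 9.8 0 12.5 0 -1")

```text
time_s: 50.85
position: [0.471, 0.1168, 0.0815]
tool_rot: [[-0.977, 0.213, 0.002], [0.213, 0.977, -0.0], [-0.002, 0.0, -1.0]]
ft_force: [1.0, 0.5, 0.1]
grip_width: 0.0001
gripper_force: 0.2
```

>>> move_arm(series="0.1 0 0.8 0 -1; 0.1 0 1.4 0 -1; 0.1 0 1.8 0 -1; 0.1 0 1.8 0 -1")

```text
time_s: 51.35
position: [0.4698, 0.117, 0.0658]
tool_rot: [[-0.977, 0.213, 0.003], [0.213, 0.977, -0.0], [-0.003, 0.0, -1.0]]
ft_force: [-7.5, -1.3, 27.3]
grip_width: 0.0
gripper_force: 13.7
```

Run:
```python
from h import *
s=observe();print(s["position"],s["ft_force"])
for c in("top","scene"):
    optics.get_image(c);print(c,[(r["score"],np.array(r["point"])) for n in ("lid_edge","clamp_tip") for r in spotter.mark_of(n,c)[:1]])
```

```text
[0.4698 0.117  0.0658] [-7.5458 -1.3248 27.2906]
top [(0.67, array([ 0.4586, -0.0011,  0.0039])), (0.63, array([0.5578, 0.336 , 0.1869]))]
scene [(0.82, array([0.4527, 0.1835, 0.0649])), (0.73, array([0.5595, 0.3368, 0.1841]))]
```

The lid's edge is at z 0.065 and the fingers are pressing on it with 27 N, so it is shut. Next: the clamp.

>>> move_arm(series="0 0 -4 0 -1; 0 0 -9 0 -1; 0 0 -14 0 -1; 0 0 -19 0 -1; 0 0 -21 0 -1; 0 0 -21 0 -1")

```text
time_s: 52.4
position: [0.4697, 0.117, 0.2747]
tool_rot: [[-0.977, 0.213, 0.004], [0.213, 0.977, -0.0], [-0.004, 0.001, -1.0]]
ft_force: [-0.6, -0.0, 0.2]
grip_width: -0.0001
gripper_force: 0.0
```

Run:
```python
from h import *
s=observe();print(s["position"],s["ft_force"])
for c in("top","scene"):
    optics.get_image(c);print(c,[(r["score"],np.array(r["point"])) for n in ("lid_edge","clamp_tip") for r in spotter.mark_of(n,c)[:1]])
print(plan(case2w(-.02,.222,.27)))
for th in (1.75,1.5,1.2,.9,.6,.3,.1,0):
  print(th,plan(case2w(-.02,.16-.085*np.cos(th)+.025*np.sin(th),.08+.085*np.sin(th)+.011*np.cos(th))))
```

```text
[0.4697 0.117  0.2747] [-0.6495 -0.0057  0.2083]
top [(0.45, array([0.5586, 0.3369, 0.1884]))]
scene [(0.9, array([0.453 , 0.1843, 0.0661])), (0.74, array([0.5564, 0.3372, 0.1841]))]
(array([-3.92, 28.17,  0.22]), None)
1.75 (array([-3.94, 25.95, 11.05]), None)
1.5 (array([-3.94, 23.86, 10.66]), None)
1.2 (array([-3.94, 21.22, 10.9 ]), None)
0.9 (array([-3.95, 18.65, 11.88]), None)
0.6 (array([-3.95, 16.37, 13.52]), None)
0.3 (array([-3.96, 14.59, 15.66]), None)
0.1 (array([-3.96, 13.77, 17.28]), None)
0 (array([-3.96, 13.48, 18.13]), None)
```

>>> move_arm(series="-2 5 -1 0 -1; -4 10 -1 0 -1; -4 15 -1 0 -1; -4 20 -1 0 -1; -4 25 -1 0 -1; -4 28.5 0 0 -1; -4 28.5 0 0 -1; -4 28.5 0 0 -1")

```text
time_s: 53.7
position: [0.5689, 0.3866, 0.273]
tool_rot: [[-0.977, 0.213, -0.001], [0.213, 0.977, -0.001], [0.001, -0.001, -1.0]]
ft_force: [-0.2, -0.2, 0.2]
grip_width: 0.0
gripper_force: 0.0
```

>>> move_arm(series="0 0 4 0 -1; 0 0 8 0 -1; 0 0 11 0 -1; 0 0 11 0 -1; 0 -1.5 11 0 -1; 0 -3 10.8 0 -1; 0 -4.5 10.7 0 -1; 0 -6 10.7 0 -1")

```text
time_s: 54.7
position: [0.5564, 0.3275, 0.1675]
tool_rot: [[-0.977, 0.213, 0.002], [0.213, 0.977, 0.001], [-0.002, 0.001, -1.0]]
ft_force: [1.6, 1.1, 1.2]
grip_width: 0.0004
gripper_force: 1.2
```

Run:
```python
from h import *
s=observe();print(s["position"],s["ft_force"])
for c in("top","scene"):
    optics.get_image(c);print(c,[(r["score"],np.array(r["point"])) for n in ("lid_edge","clamp_tip") for r in spotter.mark_of(n,c)[:1]])
for th in (1.2,.9,.6,.3,.1,0):
  print(th,plan(case2w(-.02,.16-.085*np.cos(th)+.025*np.sin(th),.08+.085*np.sin(th)+.011*np.cos(th))))
```

```text
[0.5564 0.3275 0.1675] [1.6053 1.1414 1.2329]
top [(0.63, array([ 0.5244, -0.3253,  0.0006])), (0.58, array([0.5496, 0.3028, 0.187 ]))]
scene [(0.83, array([0.4543, 0.1822, 0.0666])), (0.45, array([0.5491, 0.2988, 0.1828]))]
1.2 (array([ 0.08, -1.29,  0.27]), None)
0.9 (array([ 0.08, -3.87,  1.25]), None)
0.6 (array([ 0.07, -6.14,  2.89]), None)
0.3 (array([ 0.07, -7.92,  5.03]), None)
0.1 (array([ 0.07, -8.74,  6.65]), None)
0 (array([ 0.07, -9.04,  7.5 ]), None)
```

>>> move_arm(series="0 -1.3 0.3 0 -1; 0 -2.6 0.7 0 -1; 0 -3.9 1.2 0 -1; 0 -5 2 0 -1; 0 -6.1 2.9 0 -1; 0 -7 3.9 0 -1; 0 -7.9 5 0 -1; 0 -8.7 6.5 0 -1")

```text
time_s: 56.0
position: [0.5376, 0.2428, 0.1007]
tool_rot: [[-0.977, 0.213, 0.0], [0.213, 0.977, -0.0], [-0.0, 0.0, -1.0]]
ft_force: [0.6, 2.1, 1.0]
grip_width: -0.0004
gripper_force: 0.9
```

>>> move_arm(series="0 -0.3 0.7 0 -1; 0 -0.3 1.1 0 -1; 0 -0.3 1.3 0 -1; 0 -0.3 1.3 0 -1")

```text
time_s: 56.5
position: [0.5368, 0.2398, 0.0905]
tool_rot: [[-0.977, 0.213, 0.001], [0.213, 0.977, -0.002], [-0.001, -0.001, -1.0]]
ft_force: [-7.3, -4.2, 19.2]
grip_width: 0.0001
gripper_force: 9.4
```

Run:
```python
from h import *
s=observe();print(s["position"],s["ft_force"])
for c in("top","scene"):
    optics.get_image(c);print(c,[(r["score"],np.array(r["point"])) for n in ("lid_edge","clamp_tip","clamp_pivot") for r in spotter.mark_of(n,c)[:1]])
```

```text
[0.5368 0.2398 0.0905] [-7.2861 -4.229  19.2019]
top [(0.94, array([0.456 , 0.1841, 0.0647]))]
scene [(0.73, array([0.4539, 0.1821, 0.0658])), (0.75, array([0.5344, 0.2185, 0.0827])), (0.55, array([0.557 , 0.3235, 0.0805]))]
```

The clamp grip's top is at z 0.0905 with 19 N on it, so it is on its stop. I'll withdraw and check.

>>> move_arm(series="0 0 -4 0 -1; 0 0 -9 0 -1; 2 0 -14 0 -1; 6 0 -16 0 -1; 11 0 -16 0 -1; 16 0 -16 0 -1; 20 0 -16 0 -1; 20 0 -16 0 -1")

```text
time_s: 57.9
position: [0.3396, 0.2835, 0.2489]
tool_rot: [[-0.978, 0.211, 0.001], [0.211, 0.978, 0.0], [-0.001, 0.0, -1.0]]
ft_force: [0.5, 0.9, -0.4]
grip_width: -0.0
gripper_force: 0.0
```

Run:
```python
from h import *
s=observe();print(s["position"],s["ft_force"],s["time_s"])
i=save("scene","t8s"); im=save("top","t8")
for c in("top","scene"):
    print(c,[(n,r["score"],np.array(r["point"])) for n in ("lid_edge","clamp_tip","clamp_pivot","tape","lube","wrench","driver") for r in spotter.mark_of(n,c)[:1]])
cv2.imwrite("pics/t8c.png",np.vstack([cv2.resize(k,None,fx=1.6,fy=1.5,interpolation=3) for k in (im["pixels"][110:300,60:450],i["pixels"][90:290,60:450])]))
```

```text
[0.3396 0.2835 0.2489] [ 0.4541  0.8967 -0.397 ] 57.9
top [('lid_edge', 0.76, array([0.4569, 0.1873, 0.0632])), ('clamp_tip', 0.53, array([0.5307, 0.2188, 0.08  ])), ('clamp_pivot', 0.83, array([0.557 , 0.3191, 0.0782])), ('tape', 0.71, array([ 0.7713, -0.0285, -0.0015])), ('lube', 0.56, array([ 0.7709, -0.0277, -0.0028])), ('wrench', 0.87, array([ 0.3407, -0.2986,  0.0025])), ('driver', 0.83, array([ 0.6925, -0.3498,  0.003 ]))]
scene [('lid_edge', 0.89, array([0.4552, 0.183 , 0.0646])), ('clamp_tip', 0.8, array([0.5332, 0.2159, 0.0781])), ('clamp_pivot', 0.66, array([0.5537, 0.322 , 0.0773])), ('tape', 0.73, array([0.4538, 0.1809, 0.0648])), ('lube', 0.93, array([ 0.7704, -0.036 , -0.0054])), ('wrench', 0.69, array([ 0.3418, -0.3003,  0.0015])), ('driver', 0.78, array([ 0.6908, -0.3472,  0.0039]))]
```

View pics/t8c.png

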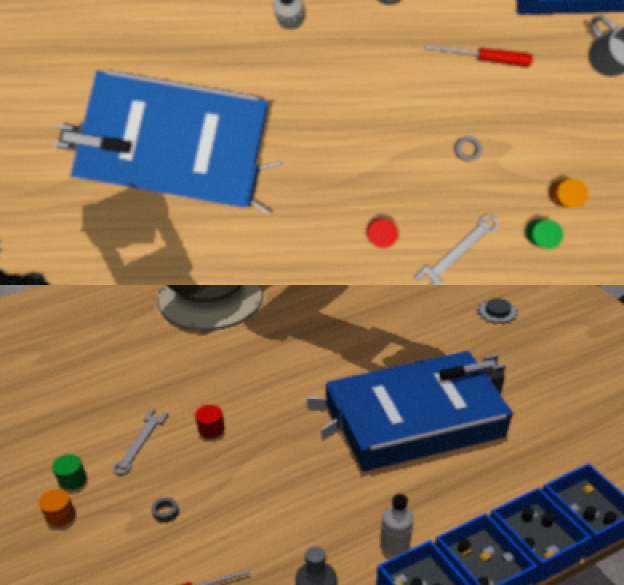

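The lid is shut (top view, about (170,140)) and the clamp lies over it at (100,142). No tubs are left out. The tape (467,149), wrench, driver, lube and look-alikes are where they were.

```bash
python3 -c "
from rig import order
print(order.close_job())"
```

```text
the job is handed in; nothing more can be done
None
```

All five grease tubs are inside the case's channel, the lid is shut and the clamp lever is down over it; I nudged the lever outwards first so the lid could pass, the bystanders and look-alikes are where they were, and the job was handed in at about 58 s.

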